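Start the resin curing cycle

TASK

Start the cure of the resin coaster in this order: first switch on the fume extractor by pressing the ridged, raised end of its rocker right down, then press the small square key on the curing lamp fully down so that it stays down, and last press the long bar key on the lamp fully down and let it spring back up. These are only pressed: do not pick up or shift the lamp or the extractor, do not press the big round cancel key, and leave the coaster, jar, cup and bottle alone.

Things in the scene. Friction and masses are not known exactly. Their poses are not given: they have to be found in the camera images.
- extractor: Fume extractor: loose grey box 160 x 160 mm, 110 mm high, 2.5 kg, turned any way; origin at the centre of its underside, z up, round grille on its -x face. A black plinth (46 mm along x, 82 mm along y, top 118 mm above the table) in the middle of its top carries the rocker, which pivots about a line along x over the centre: ON end (two cross ridges) towards +y, OFF end towards -y.
- rocker (a joint): White plastic rocker (black ridges) on the extractor, 34 mm wide (x), 68 mm long (y), two flat halves meeting at 0.36 rad. 0 rad = off (ON half slopes up, its end 20 mm above the plinth); 0.36 = fully on (ON half level, 9 mm above the plinth). Starts off, 0 to 0.05. Friction hinge, no spring: about 4 N at the middle of a half turns it and it stays where it is left.
- rocker_press (a point): The point to press: on the top face of the rocker's ON half, on its midline, 21 mm from the pivot. It moves with the rocker: about 134 mm above the table when off, 127 mm when fully on.
- lamp: Curing lamp: loose white tunnel-shaped housing, 0.9 kg, 160 mm (x) by 260 mm (y), 100 mm high; origin at the centre of its underside, z up. Tunnel 200 mm wide, 75 mm high, along x. On top, in a row at x = -15 mm, three white keys in black bezels (bezel top 112 mm, key tops 122 mm above the table): square at y = 0, long bar at y = +80, big round at y = -80 mm.
- latch (a joint): Travel of the square latching key, 26 x 26 mm, in m: 0 up, 0.006 fully down. Starts up (0 to 0.001). It needs about 4 N and stays where it is pushed.
- latch_top (a point): Centre of the top face of the square key; moves down with it.
- start (a joint): Travel of the long bar start key, 28 mm (lamp x) by 65 mm (lamp y), in m: 0 up, 0.006 fully down. Sprung: moves from 1.5 N, fully down at 5 N, comes back up when released.
- start_top (a point): Centre of the top face of the bar key; moves down with it.
- cancel (a joint): Travel of the big round cancel key, 44 mm across, in m: 0 up, 0.006 fully down; sprung like the start key. Not to be pressed.
- cancel_top (a point): Centre of the top face of the round cancel key.
- coaster: Amber resin coaster with pressed flowers on a white backing board 140 x 100 mm, 14 mm high over all, loose, lying partly in the lamp's tunnel; origin at the centre of its underside.
- jar: Small closed amber glass jar, 44 mm across, 65 mm high, standing between the extractor and the lamp; origin at the centre of its underside.
- cup: Clear plastic mixing cup, 84 mm across the rim, 105 mm high, behind the machines; origin at the centre of its underside.
- bottle: Amber bottle with a blue cap, 68 mm across, 160 mm high, behind the machines at the left (+y); origin at the centre of its underside.
Things that resemble listed ones, but are neither listed nor needed, are in the scene too. Of the things shaped like the extractor, the grey one is meant.

How it is judged:
By the outcome, as a careful person would: the job done as asked, in the order asked, and still so for the second after the job is handed in, with the robot touching nothing.
It also fails if it takes over 48 s, if anything falls off the work surface, if the arm or the gripper's body presses on something with over 40 N, if the wrist force passes 120 N, or if a joint passes its speed limit or range.

ROBOT

A 6-joint arm with a two-finger parallel gripper is mounted at the origin on the work surface. World frame = base frame: x ahead of the robot, y to its left, z up, the work surface at z = 0. Lengths are in m, angles in rad, forces in N, time in s.
With the tool pointing down it reaches from about 0.35 to 0.775 m from the base axis. Payload 7.3 kg.
Tool frame: the origin (TCP) lies on the centre line of the jaws, within the pads' length; the fingertips stand 17 mm ahead of it and the grasp point (between the pads) lies 2 mm behind it (robot.tip_extent is the distance from the TCP to the fingertips, in m); z points along the fingers, y is the line along which they close (so a half turn about z gives the same grasp; the last joint's range is limited). The gripper opens to 92 mm and grips with 3 to 60 N. Pads are 19 mm wide; open, the fingers measure 130 mm over their backs; the gripper's body (75 mm by 190 mm) begins 47 mm behind the grasp point.
Start: joints at [-1.346, 0.342, 1.524, -0, 1.275, -0.146], TCP at [0.19, -0.489, 0.244] pointing down, gripper open.
Joint ranges: [-2.53, 2.53], [-0.77, 2.02], [0.04, 2.7], [-1, 4.14], [0.28, 2.66], [-3.11, 3.11]. Speed limits (rad/s): [2.57, 2.57, 3.14, 3.14, 3.14, 3.14].

INTERFACE

Orientations are given as [roll, pitch, yaw] about the fixed x, y, z axes, in that order (R = Rz(yaw) Ry(pitch) Rx(roll)).
In Python, from cell import robot gives the robot as it stands.
- The arm moves only by the tool step_arm, never from a script. Its argument "motion" is a list of rows, each a list of 2 entries, a list of its own where there are three numbers: the shift along the tool's x, y, z in units of 60 mm (1.0 is 60 mm), then the turn about the tool's z in rad. In form: [[[x, y, z], spin], ...]. A call has 1 to 10 rows; each row is the pose to reach, as a shift and turn from the pose commanded when the call began, along the tool's axes at that moment; what a row does not reach only later rows make up. A row lasts 1/8 s, in which the tool goes at most 62.5 mm and 10.7 degrees, less where a joint would pass 70% of its speed; a pose out of reach is approached as far as the arm can. A call with a gripper value outside its range is refused whole. "hand" is the closure in counts, from 0 (fully open) to 255 (shut), set as the call begins (left out, the last holds). The fingers move at their own pace and stop on an object; "squeeze" is the grip in N (left out, the last holds). Time passes only in rows, so rows that repeat a pose let the fingers close. It gives the time, the measured TCP pose, the force, the opening and the grip force at its end, in the units of the state.
- robot.observe(): the state, without advancing time (a new reading comes with each control period).
- robot.read_camera(name): name is "scene" or "top"; returns a dict with "pixels" (400x640x3 uint8, red, green, blue), "intrinsics" (3x3 intrinsics, pixels), "xyz" and "rotation" of the camera in the world. Camera axes: x right, y up, looking along -z (the intrinsics and any distortion apply to the point x, -y, -z); pixel columns grow to the right and rows downward; lengths in m; the calibration is good to about 2 mm. A picture is of the moment at which its call begins. There is no depth.
- robot.hand_in(): hands the job in; it is judged then, once.
The state is a dict: "time": time; "qpos": joint angles; "qvel": joint speeds; "joint_efforts": joint torques, N m; "tool_pos": TCP position; "tool_rot": TCP orientation; "contact_force": force on the tool from outside, world axes, zero at the start; "torque": the same for the moment, N m; "opening": finger opening in m; "grip_force": force on a finger pad.
Only numpy, scipy, OpenCV 4.12 (cv2) and the standard library are available. Lean on these libraries where they do the work, as an engineer would, in place of code of your own. Each camera call takes 0.05 s, during which the arm holds its last target. There are 200 camera calls.

## Working session

There is one attempt and no reset: what is moved stays moved. The work goes in short steps, Python scripts to look and compute and a tool call to move; the robot and the scene stay as the last step left them, time stands still between calls to the robot, and variables do not carry over. Pictures are saved under pics/ and viewed, at most 10 in all, crops included, and the job is handed in when it is done.

Besides the shell and the picture viewer there is one more tool, called after "Request:" as name(argument=value, ...) on one line, values as JSON. step_arm: Moves the arm, as the interface text tells. Its arguments: {"type":"object","properties":{"motion":{"type":"array"},"hand":{"type":"number"},"squeeze":{"type":"number"}},"required":["motion"]}

```bash
mkdir -p pics; cat > h.py <<'E'
import numpy as np, cv2
from cell import robot
def cam(n,save=None):
    c=robot.read_camera(n)
    if save: cv2.imwrite('pics/'+save,c['pixels'][:,:,::-1])
    return c
def ray(c,u,v,z):
    K=np.array(c['intrinsics']);p=np.linalg.inv(K)@[u,v,1]
    d=np.array(c['rotation'])@[p[0],-p[1],-p[2]]
    o=np.array(c['xyz']);return o+d*(z-o[2])/d[2]
def proj(c,P):
    q=np.array(c['rotation']).T@(np.array(P)-c['xyz'])
    p=np.array(c['intrinsics'])@[q[0],-q[1],-q[2]];return p[:2]/p[2]
E
python3 - <<'E'
from h import *
for n in('top','scene'):
    c=cam(n,n+'1.png');print(n,c.keys(),c['xyz'],c['rotation'],c['intrinsics'])
print(robot.observe())
E
```

```text
top dict_keys(['pixels', 'intrinsics', 'xyz', 'rotation']) [ 0.2283541  -0.04755767  1.51516155] [ 0.20629721  0.00233562 -1.60896406] [[513.72991888   0.         313.22925216]
 [  0.         513.72991888 208.16774737]
 [  0.           0.           1.        ]]
scene dict_keys(['pixels', 'intrinsics', 'xyz', 'rotation']) [ 1.55271593 -0.19503277  0.83430086] [ 0.9558658  -0.00634141  1.45569198] [[446.49334293   0.         312.390504  ]
 [  0.         446.49334293 193.53516876]
 [  0.           0.           1.        ]]
{'time': 0.1, 'qpos': array([-1.34601008e+00,  3.42613934e-01,  1.52492130e+00, -4.37061263e-06,
        1.27539713e+00, -1.45982029e-01]), 'qvel': array([ 2.99194070e-04, -1.27074124e-03, -2.81825065e-03,  3.14752231e-04,
       -1.78100004e-04, -7.43025441e-05]), 'joint_efforts': array([ 1.05016210e-03, -4.32004631e+01, -2.44693297e+01,  7.19633955e-02,
        5.25333895e-02, -4.52635732e-05]), 'tool_pos': array([ 0.1901758 , -0.48897959,  0.24313481]), 'tool_rot': array([-3.14026658e+00, -1.90744562e-04,  3.70769427e-01]), 'contact_force': array([-0.14005167, -0.63127978, -0.45242652]), 'torque': array([ 0.00444769, -0.03264111, -0.06715757]), 'grip_force': 0.0, 'opening': 0.09171920070244138}
```

View pics/top1.png

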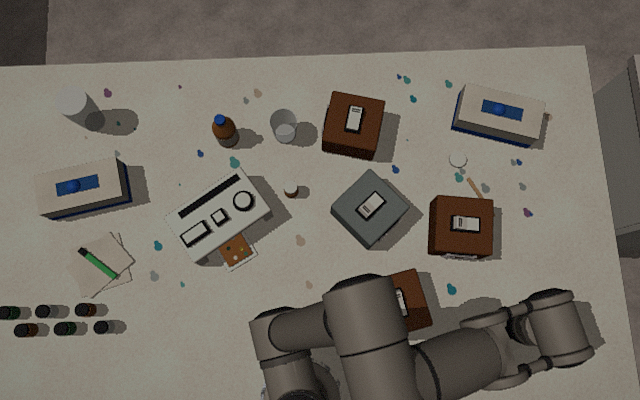

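View pics/scene1.png

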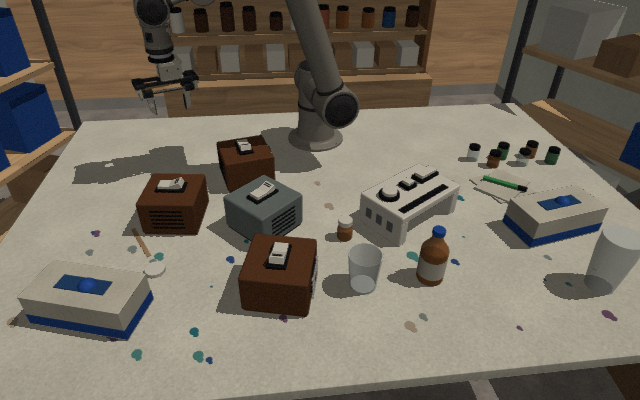

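The top view shows four extractor-like boxes: grey at (370,208), brown at (353,125), (462,226) and (405,300). The grey one is the match. The lamp is at (220,215), with bar key (195,235), square key (220,216) and round key (243,201). I'll confirm these in one enlarged crop.

```bash
python3 - <<'E'
import cv2,numpy as np
t=cv2.imread('pics/top1.png');s=cv2.imread('pics/scene1.png')
f=lambda i,x,y,w,h:cv2.resize(i[y:y+h,x:x+w],(400,300),interpolation=cv2.INTER_CUBIC)
a=np.hstack([f(t,320,163,100,75),f(t,165,167,112,84)]);b=np.hstack([f(s,215,165,100,75),f(s,350,155,120,90)])
cv2.imwrite('pics/crop1.png',np.vstack([a,b]))
E
```

```text
(no output)
```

View pics/crop1.png

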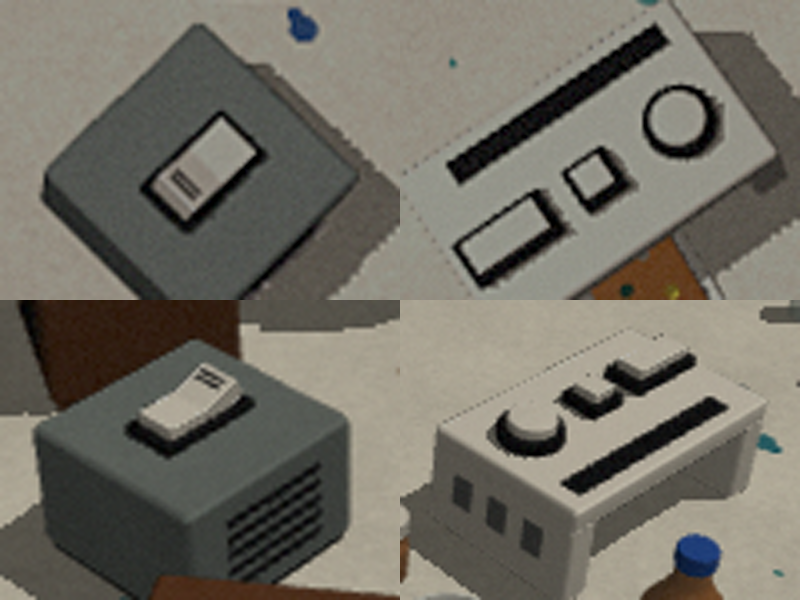

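The crop confirms it. The grey box carries the rocker with its ridged end lower left at top pixel (366,209), and its plinth centre is at (371,206). On the lamp, the bar key is at (194.7,232), the square at (218.5,216.6) and the round at (243,201).

```bash
cat >> h.py <<'E'
from scipy.spatial.transform import Rotation as R
_c=cam
def cam(n,save=None):
    c=dict(_c(n,save));c['rotation']=R.from_euler('xyz',c['rotation']).as_matrix();return c
E
python3 - <<'E'
from h import *
t=cam('top');s=cam('scene')
e=lambda x,y:(320+x/4,163+y/4); l=lambda x,y:(165+(x-400)/3.571,167+y/3.571)
es=lambda x,y:(215+x/4,165+(y-300)/4); ls=lambda x,y:(350+(x-400)*.3,155+(y-300)*.3)
r=lambda c,p,z:ray(c,*p,z)[:2].round(4)
print('plinth c/off/on',r(t,e(204,171),.118),r(t,e(243,133),.118),r(t,e(165,208),.118))
print('ridge top',r(t,e(185,183),.136),'scene',r(s,es(210,377),.136),'plinth scene',r(s,es(190,418),.118))
for n,p,q in(('bar',(506,233),(650,352)),('sq',(591,177),(592,390)),('round',(679,121),(531,422))):
    print(n,r(t,l(*p),.122),'scene',r(s,ls(*q),.122))
# box top corners
print('box corners',[r(t,e(*p),.11) for p in((198,25),(357,178),(45,175))])
print('box3 near lamp corners',[r(t,l(*p),.1) for p in((675,5),(775,155))])
E
```

```text
plinth c/off/on [ 0.5213 -0.2162] [ 0.5473 -0.2451] [ 0.4962 -0.1876]
ridge top [ 0.5096 -0.2005] scene [ 0.5132 -0.1965] plinth scene [ 0.5357 -0.212 ]
bar [0.4649 0.2723] scene [0.4689 0.2739]
sq [0.5063 0.207 ] scene [0.5232 0.2043]
round [0.548  0.1385] scene [0.5648 0.1396]
box corners [array([ 0.6289, -0.2194]), array([ 0.5139, -0.3237]), array([ 0.5244, -0.106 ])]
box3 near lamp corners [array([0.6485, 0.1437]), array([0.5227, 0.0661])]
```

```bash
cat >> h.py <<'E'
def go(P,yaw):
    o=robot.observe();M=R.from_euler('xyz',o['tool_rot']).as_matrix()
    d=(yaw-o['tool_rot'][2]+np.pi)%(2*np.pi)-np.pi
    print('t',o['time'],'pos',o['tool_pos'].round(4),'F',o['contact_force'].round(2),'units',(M.T@(np.array(P)-o['tool_pos'])/.06).round(3),'spin',round(-d,3))
E
python3 -c "
from h import *
go([.507,-.2005,.19],-.845)"
```

```text
t 0.2 pos [ 0.1902 -0.4891  0.2433] F [ 0.92 -0.02  1.39] units [ 6.663 -2.57   0.892] spin 1.216
```

Request:
step_arm(motion=[[[6.66,-2.57,0],1.216],[[6.66,-2.57,0],1.216],[[6.66,-2.57,0],1.216],[[6.66,-2.57,0],1.216],[[6.66,-2.57,0],1.216],[[6.66,-2.57,0],1.216],[[6.66,-2.57,0.6],1.216],[[6.66,-2.57,0.9],1.216],[[6.66,-2.57,0.9],1.216],[[6.66,-2.57,0.9],1.216]], hand=255, squeeze=10)

```text
time: 1.45
tool_pos: [0.5067, -0.2012, 0.19]
tool_rot: [3.141, -0.0, -0.844]
contact_force: [0.0, -0.2, 0.0]
opening: 0.0009
grip_force: 0.0
```

```bash
python3 - <<'E'
from h import *
go([.507,-.2005,.155],-.845)
s=cam('scene');t=cam('top')
f=lambda c,x,y,w,h:cv2.resize(np.ascontiguousarray(c['pixels'][y:y+h,x:x+w,::-1]),(400,300),interpolation=cv2.INTER_CUBIC)
cv2.imwrite('pics/c2.png',np.hstack([f(s,205,120,120,90),f(t,320,163,100,75)]))
E
```

```text
t 1.45 pos [ 0.5067 -0.2012  0.19  ] F [ 0.05 -0.18  0.02] units [-0.005 -0.011  0.583] spin 0.001
```

View pics/c2.png

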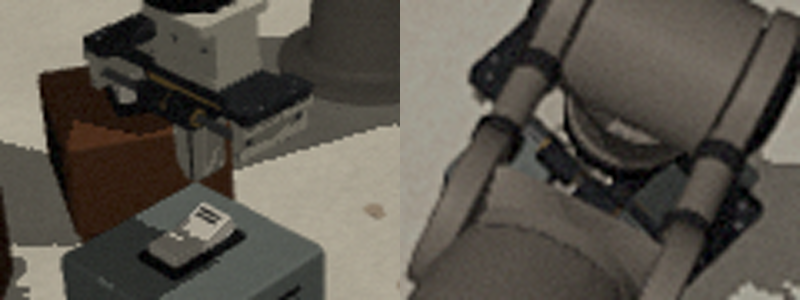

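The fingers are closed, with tips at crop (195,178) directly above the ridged end at (208,212). I'll press down slowly.

Request:
step_arm(motion=[[[0,0,0.3],0],[[0,0,0.5],0],[[0,0,0.58],0],[[0,0,0.66],0],[[0,0,0.72],0],[[0,0,0.76],0],[[0,0,0.78],0],[[0,0,0.78],0]])

```text
time: 2.55
tool_pos: [0.5066, -0.2005, 0.1441]
tool_rot: [3.142, -0.0, -0.845]
contact_force: [-5.7, 3.5, 12.7]
opening: 0.0005
grip_force: 6.3
```

Request:
step_arm(motion=[[[0,0,0.02],0],[[0,0,0.03],0],[[0,0,0.03],0]])

```text
time: 2.92
tool_pos: [0.5067, -0.2005, 0.1438]
tool_rot: [-3.141, -0.001, -0.845]
contact_force: [-9.4, 4.7, 23.4]
opening: 0.0006
grip_force: 12.1
```

That is a hard stop at 127 mm, so the rocker is fully on. I'll lift off and head for the lamp, taking an intermediate look.

Request:
step_arm(motion=[[[0,0,-0.4],0],[[0,0,-1.3],0],[[0,0,-1.3],0]])

```text
time: 3.3
tool_pos: [0.5091, -0.2021, 0.2232]
tool_rot: [-3.139, -0.009, -0.845]
contact_force: [-0.0, 0.1, -1.1]
opening: 0.0008
grip_force: 0.0
```

```bash
python3 -c "
from h import *
go([.5063,.207,.215],.556)"
```

```text
t 3.3 pos [ 0.5091 -0.2021  0.2232] F [-0.03  0.07 -1.11] units [-5.131 -4.49   0.102] spin -1.401
```

Request:
step_arm(motion=[[[-5.1,-4.5,0],-1.4],[[-5.1,-4.5,0],-1.4],[[-5.1,-4.5,0],-1.4],[[-5.1,-4.5,0],-1.4],[[-5.1,-4.5,0],-1.4],[[-5.1,-4.5,0],-1.4],[[-5.1,-4.5,0],-1.4],[[-5.1,-4.5,0.2],-1.4],[[-5.1,-4.5,0.5],-1.4],[[-5.1,-4.5,0.5],-1.4]])

```text
time: 4.55
tool_pos: [0.5048, 0.2071, 0.187]
tool_rot: [-3.141, 0.004, 0.555]
contact_force: [-1.3, -0.6, 0.9]
opening: 0.0007
grip_force: 0.0
```

```bash
python3 - <<'E'
from h import *
go([.5063,.207,.139],.556)
s=cam('scene');t=cam('top')
f=lambda c,x,y,w,h:cv2.resize(np.ascontiguousarray(c['pixels'][y:y+h,x:x+w,::-1]),(400,300),interpolation=cv2.INTER_CUBIC)
cv2.imwrite('pics/c3.png',np.hstack([f(s,350,125,120,90),f(s,215,165,100,75)]))
for P in([.5063,.207,.122],robot.observe()['tool_pos']-[0,0,.017],[.4649,.2723,.122],[.548,.1385,.122]):
    q=proj(s,P);print(((q-[350,125])/.3).round())
E
```

```text
t 4.55 pos [0.5048 0.2071 0.187 ] F [-1.26 -0.55  0.85] units [0.023 0.016 0.799] spin -0.001
[189. 179.]
[197. 130.]
[247. 150.]
[125. 211.]
```

View pics/c3.png

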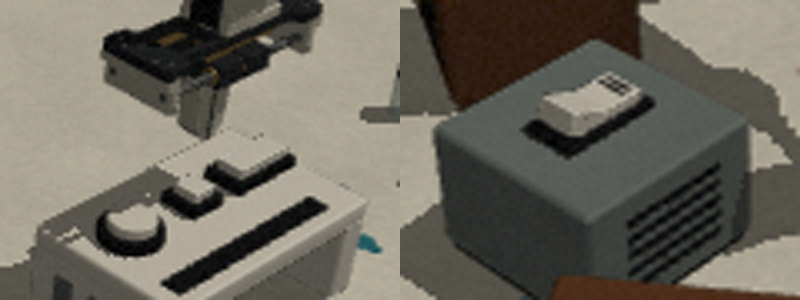

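The rocker is on, with its ridged half level. The fingertips at (208,135) hang above the square key at (194,182), within a few mm. I'll press the square key.

Request:
step_arm(motion=[[[0.04,0.03,0.3],0],[[0.04,0.03,0.6],0],[[0.04,0.03,0.75],0],[[0.04,0.03,0.8],0],[[0.04,0.03,0.84],0],[[0.04,0.03,0.88],0],[[0.04,0.03,0.91],0],[[0.04,0.03,0.93],0],[[0.04,0.03,0.93],0]])

```text
time: 5.78
tool_pos: [0.5092, 0.2071, 0.1335]
tool_rot: [3.141, -0.001, 0.555]
contact_force: [1.0, 0.1, 2.8]
opening: 0.0009
grip_force: 1.4
```

Request:
step_arm(motion=[[[0,0,0.01],0],[[0,0,0.03],0],[[0,0,0.04],0],[[0,0,0.04],0]])

```text
time: 6.28
tool_pos: [0.5092, 0.2071, 0.1331]
tool_rot: [3.141, -0.002, 0.555]
contact_force: [-3.5, -1.9, 18.0]
opening: 0.0005
grip_force: 8.9
```

Hard stop at tip height 116 mm, so the square key is fully down. Next I lift off, then go to the bar key.

Request:
step_arm(motion=[[[0,0,-0.3],0],[[0,0,-0.8],0],[[0,0,-0.8],0],[[0,0,-0.8],0]])

```text
time: 6.78
tool_pos: [0.5081, 0.2068, 0.1779]
tool_rot: [-3.141, 0.002, 0.555]
contact_force: [0.0, -0.0, 0.5]
opening: 0.0006
grip_force: 0.0
```

```bash
python3 -c "
from h import *
go([.467,.2725,.181],.556)"
```

```text
t 6.775 pos [0.5081 0.2068 0.1779] F [ 0.05 -0.03  0.52] units [-0.005 -1.291 -0.051] spin -0.001
```

Request:
step_arm(motion=[[[0,-1.3,0],0],[[0,-1.3,0],0],[[0,-1.3,0],0]])

```text
time: 7.15
tool_pos: [0.4668, 0.2737, 0.178]
tool_rot: [3.141, 0.002, 0.557]
contact_force: [-0.7, -1.1, -0.4]
opening: 0.0005
grip_force: 0.0
```

```bash
python3 - <<'E'
from h import *
go([.467,.2725,.139],.556)
s=cam('scene')
cv2.imwrite('pics/c4.png',cv2.resize(np.ascontiguousarray(s['pixels'][125:215,350:470,::-1]),(800,600),interpolation=cv2.INTER_CUBIC))
E
```

```text
t 7.15 pos [0.4668 0.2737 0.178 ] F [-0.7  -1.12 -0.44] units [-0.008  0.019  0.649] spin 0.001
```

View pics/c4.png

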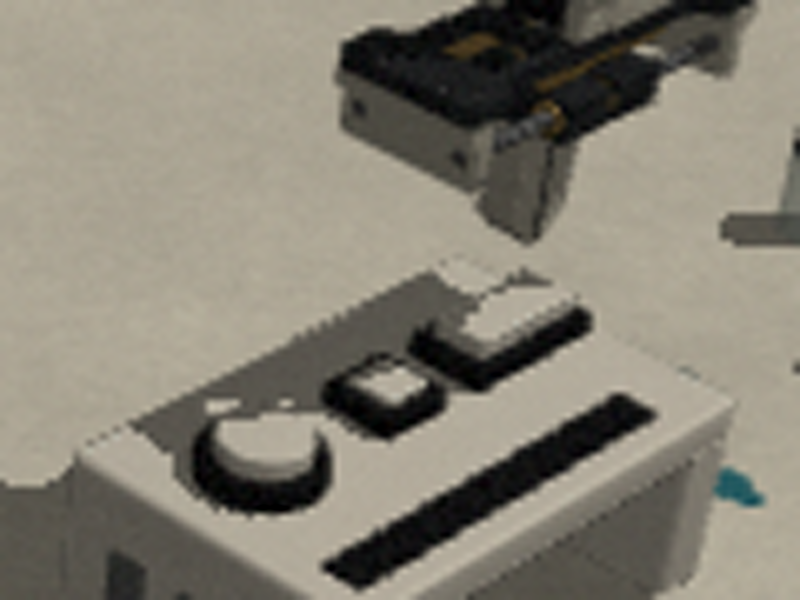

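The square key at (390,383) is down. The tips at (520,240) are over the bar key at (515,315), so I'll press the bar and then release it.

Request:
step_arm(motion=[[[0,0,0.3],0],[[0,0,0.55],0],[[0,0,0.65],0],[[0,0,0.7],0],[[0,0,0.74],0],[[0,0,0.77],0],[[0,0,0.79],0],[[0,0,0.81],0],[[0,0,0.81],0]])

```text
time: 8.32
tool_pos: [0.468, 0.2731, 0.1329]
tool_rot: [3.14, -0.002, 0.555]
contact_force: [-6.2, -6.0, 20.3]
opening: 0.0004
grip_force: 10.4
```

Bar fully down: tip at 116 mm, 20 N. Release.

Request:
step_arm(motion=[[[0,0,-0.2],0],[[0,0,-0.8],0],[[0,0,-1.5],0],[[0,0,-1.8],0],[[0,0,-1.8],0],[[0,0,-1.8],0]])

```text
time: 9.07
tool_pos: [0.4672, 0.2733, 0.2372]
tool_rot: [-3.141, 0.002, 0.555]
contact_force: [0.5, 0.9, -0.1]
opening: 0.0004
grip_force: 0.0
```

```bash
python3 - <<'E'
from h import *
print(robot.observe()['contact_force'])
s=cam('scene')
cv2.imwrite('pics/c5.png',cv2.resize(np.ascontiguousarray(s['pixels'][110:260,210:470,::-1]),(800,462),interpolation=cv2.INTER_CUBIC))
E
```

```text
[ 0.53731288  0.8659464  -0.07460045]
```

View pics/c5.png

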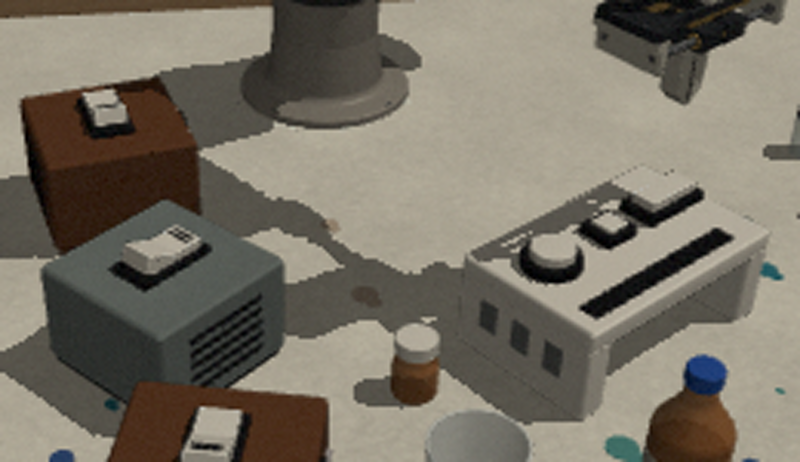

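The rocker is on at (165,248), the square key is down at (608,227), the bar is back up at (657,190), and nothing has shifted. Handing in.

```bash
python3 -c "
from cell import robot
print(robot.hand_in())"
```

```text
the job is handed in; nothing more can be done
None
```

The extractor was switched on, then the square key latched down, then the bar key pressed and released; the job is handed in at about 9 s, with no verdict shown.

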